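Start the timed lamp run at the stirrer

TASK

Start the timed lamp run by pressing with the closed fingertips, in this order: press the round stir key on the stirrer fully down for a moment and let it come up, then switch the lamp on by pushing down the far half of the wide rocker on the grey supply box, then press the long bar key of the white timer fully down for a moment and let it come up. Leave the square heat key, the narrow fan rocker (it is on and stays on) and the timer's small round keys alone, do not press the stir key again once the lamp is on, and do not lift or push away the timer or disturb the glassware and other things.

Things in the scene. Friction and masses are not known exactly. Their poses are not given: they have to be found in the camera images.
- stirrer: blue hotplate stirrer, fixed. Origin on the bench under the centre of its white front panel, +x towards its hotplate, z up. Panel 100 (x) by 160 (y) mm, 61 mm above the bench, with two black keys at x -12 mm: round stir key at y -37, square heat key at y +37. From x +45 to +210 mm the housing is 80 mm high; on it a steel plate 135 mm across, top at 106 mm, centred at x +135, carries a flask.
- stir_key (a joint): the round stir key on the stirrer's panel, 26 mm across, standing 14 mm above the panel, 6 mm travel straight down. Joint value in m: 0 up, grows as it is pressed; spring, 1 N to start moving, 4 N fully down, comes back up when released.
- stir_key_top (a point): centre of the top face of the round stir key (moves with it; 75 mm above the bench when up)
- heat_key (a joint): the square heat key on the same panel, 24 x 24 mm, standing 14 mm above the panel, 6 mm travel; not to be pressed. Joint value in m: 0 up, grows as it is pressed; spring, 1 N to start moving, 4 N fully down, comes back up when released.
- supply: the lamp's supply box, grey, fixed, 110 (x) by 140 (y) mm, top 60 mm above the bench. Origin on the bench under its centre, +x away from the robot (before yaw), z up. On its top two black rockers, each 50 mm long along x: the wide lamp rocker (28 mm) at y -34 mm (the robot's right), the narrow fan rocker (14 mm) at y +40 mm.
- lamp_rocker (a joint): the wide lamp rocker: V-shaped top, hinged across its middle 62 mm above the bench. Joint in rad: -0.16 off (far half, away from the robot, raised; near half level), +0.16 on (far half down and level). Stays where it is left; about 3 N on the end of the raised half tips it. The far end drops 8 mm from off to on.
- lamp_rocker_far (a point): point on the top face of the lamp rocker's far half, 19 mm beyond the hinge, where to press to switch on; moves with the rocker (about 76 mm above the bench when off, 70 mm when on)
- fan_rocker (a joint): the narrow fan rocker, same shape and values as the lamp rocker; it starts on (+0.16) and has to stay on.
- timer: white bench timer, loose on the bench, about 250 g, 100 mm (x) by 110 mm (y) by 28 mm high. Origin under its centre, +x away from the robot (before yaw). On its top: the long grey bar key at x -26 (nearest the robot), a display, and at x +36, y +32 and -32 two small round keys, 12 mm across, 6 mm high.
- timer_bar (a joint): the bar key of the timer, 18 mm (x) by 60 mm (y), standing 10 mm above the case, 5 mm travel straight down. Joint value in m: 0 up, grows as it is pressed; spring, 1 N to start moving, 4 N fully down, comes back up when released.
- timer_bar_top (a point): centre of the top face of the timer's bar key (38 mm above the bench when up)
- small_key_l (a joint): the timer's small round key at y +32, 4 mm travel; not to be pressed. Joint value in m: 0 up, grows as it is pressed; spring, 1 N to start moving, 4 N fully down, comes back up when released.
- small_key_r (a joint): the timer's small round key at y -32, 4 mm travel; not to be pressed. Joint value in m: 0 up, grows as it is pressed; spring, 1 N to start moving, 4 N fully down, comes back up when released.
- flask: conical glass flask with a stopper, 84 mm across the foot, 128 mm high, loose on the stirrer's plate; origin at the centre of its underside, z up
- jar: amber jar, 56 mm across, 85 mm high, loose, beyond the timer; origin at the centre of its underside
- beaker: glass beaker, 64 mm across, 85 mm high, loose, beyond the supply box; origin at the centre of its underside
- vial: small glass vial, 26 mm across, 55 mm high, loose, beside the timer; origin at the centre of its underside
- cork_ring: cork flask ring, 76 mm across, 20 mm high, loose, on the robot's side of the supply box; origin at the centre of its underside
- spatula: spatula, 160 mm long, lying loose crosswise on the robot's side of the timer; origin under its middle, handle to its -x

How it is judged:
By the outcome, as a careful person would: the job done as asked, in the order asked, and still so for the second after the job is handed in, with the robot touching nothing.
It also fails if it takes over 54 s, if anything falls off the work surface, if the arm or the gripper's body presses on something with over 40 N, if the wrist force passes 120 N, or if a joint passes its speed limit or range.

ROBOT

A 6-joint arm with a two-finger parallel gripper is mounted at the origin on the work surface. World frame = base frame: x ahead of the robot, y to its left, z up, the work surface at z = 0. Lengths are in m, angles in degrees, forces in N, time in s.
With the tool pointing down it reaches from about 0.4 to 0.825 m from the base axis. Payload 7 kg.
Tool frame: the origin (TCP) lies between the finger pads; the fingertips stand 22 mm ahead of it and the grasp point (between the pads) lies 3 mm ahead of it; z points along the fingers, y is the line along which they close (so a half turn about z gives the same grasp; the last joint's range is limited). The gripper opens to 88 mm and grips with 3 to 60 N. Pads are 19 mm wide; open, the fingers measure 130 mm over their backs; the gripper's body (78 mm by 193 mm) begins 47 mm behind the grasp point.
Start: joints at [-51.159, 20.546, 0.682, 0, -70.136, -16.507], TCP at [0.256, -0.624, 0.249] pointing down, gripper open.
Joint ranges: [-176.03, 176.03], [-82.01, 121.73], [-58.28, 71.71], [-173.87, 95.51], [-174.79, -0.11], [-173.66, 173.66]. Speed limits (degrees/s): [136.94, 136.94, 172.46, 180, 180, 180].

INTERFACE

Orientations are given as [roll, pitch, yaw] about the fixed x, y, z axes, in that order (R = Rz(yaw) Ry(pitch) Rx(roll)).
In Python, from plant import r, vision gives the robot as it stands.
- The arm moves only by the shell command python3 -m pendant 'ROWS' [FORCE]. ROWS is JSON, a list that holds one entry, the list of rows, each a list of 7 numbers: the shift along the tool's x, y, z scaled (see below), then the turn, a rotation vector about the tool's x, y, z scaled (see below), then the opening, from -1 (shut) to 1 (fully open). In form: [[[x, y, z, wx, wy, wz, fingers], ...]]. A call has exactly 8 rows; each row shifts and turns the commanded pose from where the row before left it, along the tool's axes as they then stand; what a row does not reach is not made up. The controller multiplies each number of a shift by 20 mm and each number of a turn by 4 degrees. A row lasts 1/10 s, in which the tool goes at most 50 mm and 8.59 degrees, less where a joint would pass 70% of its speed; a pose out of reach is approached as far as the arm can. A call with a number of a shift or a turn outside -1 to 1 is refused whole. A call with a gripper value outside its range is refused whole. The fingers move at their own pace and stop on an object; FORCE is the grip in N (left out, the last holds). Time passes only in rows, so rows that do not move let the fingers close, or fill a call up. It gives the time, the measured TCP pose, the force, the opening and the grip force at its end, in the units of the state.
- r.get_state(): the state, without advancing time (a new reading comes with each control period).
- vision.capture(name): name is "side" or "top" or "wrist"; returns a dict with "frame" (480x640x3 uint8, blue, green, red), "depth" (480x640 float32, m along the optical axis (not along the pixel's ray), 0 where there is no reading), "camera_matrix" (3x3 intrinsics, pixels), "extrinsics" (4x4, takes a point from world to camera coordinates); the wrist camera has in their place "hand_eye" (4x4, takes a point from camera to tool coordinates, whose origin is the TCP and whose axes are the flange's). Camera axes: x right, y up, looking along -z (the intrinsics and any distortion apply to the point x, -y, -z); pixel columns grow to the right and rows downward; lengths in m; the calibration is good to about 2 mm. A picture is of the moment at which its call begins: read the wrist's pose just before it.
- r.close_job(): hands the job in; it is judged then, once.
The state is a dict: "time_s": time; "joints": joint angles; "qd": joint speeds; "joint_torque": joint torques, N m; "tcp_pos": TCP position; "eef_rot": TCP orientation; "contact_force": force on the tool from outside, world axes, zero at the start; "moment": the same for the moment, N m; "gripper_width": finger opening in m; "gripper_force": force on a finger pad.
Only numpy, scipy, OpenCV 4.12 (cv2) and the standard library are available. Lean on these libraries where they do the work, as an engineer would, in place of code of your own. Each camera call takes 0.05 s, during which the arm holds its last target. There are 200 camera calls.

## Working session

There is one attempt and no reset: what is moved stays moved. The work goes in short steps, Python scripts to look and compute and a shell command to move; the robot and the scene stay as the last step left them, time stands still between calls to the robot, and variables do not carry over. Pictures are saved under pics/ and viewed, at most 10 in all, crops included, and the job is handed in when it is done.

```bash
mkdir -p pics; ls; cat > h.py <<'E'
import numpy as np,cv2,pickle
def snap(n):
    from plant import r,vision
    s=r.get_state();c=vision.capture(n);c['state']=s
    pickle.dump(c,open(f'{n}.pkl','wb'));return c
def pts(c):
    "world xyz per pixel from depth"
    d=c['depth'];K=np.array(c['camera_matrix']);v,u=np.mgrid[:480,:640]
    P=np.stack([(u-K[0,2])/K[0,0]*d,-(v-K[1,2])/K[1,1]*d,-d,np.ones_like(d)],-1)
    return (P@np.linalg.inv(c['extrinsics']).T)[...,:3]
def plane(c,uv,z):
    K=np.array(c['camera_matrix']);T=np.linalg.inv(c['extrinsics'])
    uv=np.atleast_2d(uv).astype(float)
    d=np.c_[(uv[:,0]-K[0,2])/K[0,0],-(uv[:,1]-K[1,2])/K[1,1],-np.ones(len(uv))]@T[:3,:3].T
    o=T[:3,3];return o+d*((z-o[2])/d[:,2])[:,None]
E
python3 - <<'E'
from h import *
for n in('top','side'):
    c=snap(n);cv2.imwrite(f'pics/{n}0.png',c['frame']);print([k for k in c])
    print(c['camera_matrix'],np.linalg.inv(c['extrinsics']).round(3))
print(c['state'])
E
```

```text
pics
['frame', 'depth', 'camera_matrix', 'extrinsics', 'state']
[[440.69844558   0.         319.16020265]
 [  0.         440.69844558 236.15785926]
 [  0.           0.           1.        ]] [[-0.025  0.984 -0.174  0.388]
 [-0.999 -0.029 -0.021 -0.007]
 [-0.026  0.174  0.984  0.875]
 [ 0.     0.     0.     1.   ]]
['frame', 'depth', 'camera_matrix', 'extrinsics', 'state']
[[570.9477322    0.         325.08986637]
 [  0.         570.9477322  234.16865186]
 [  0.           0.           1.        ]] [[-0.983  0.134 -0.129  0.35 ]
 [-0.185 -0.649  0.738  0.962]
 [ 0.015  0.749  0.663  0.96 ]
 [ 0.     0.     0.     1.   ]]
{'time_s': 0.05, 'joints': array([-5.11583737e+01,  2.05881265e+01,  6.35510629e-01, -1.79386398e-02,
       -7.01389328e+01, -1.65073147e+01]), 'qd': array([-0.07141387, -0.02889289, -0.03147644, -0.01584637,  0.0130423 ,
        0.00229702]), 'joint_torque': array([-2.38039960e-03, -5.84667635e+01,  2.94066060e+01,  7.02618510e+00,
        1.03024425e-02, -1.02203503e-04]), 'tcp_pos': array([ 0.25630427, -0.62395549,  0.24768009]), 'eef_rot': array([ 1.79907433e+02, -9.84576913e-03, -1.57671788e+02]), 'contact_force': array([-0.55591337, -0.53890231,  0.92181705]), 'moment': array([ 0.04022142, -0.01267348,  0.04232483]), 'gripper_force': 0.0, 'gripper_width': 0.08751901565215259}
```

View pics/top0.png

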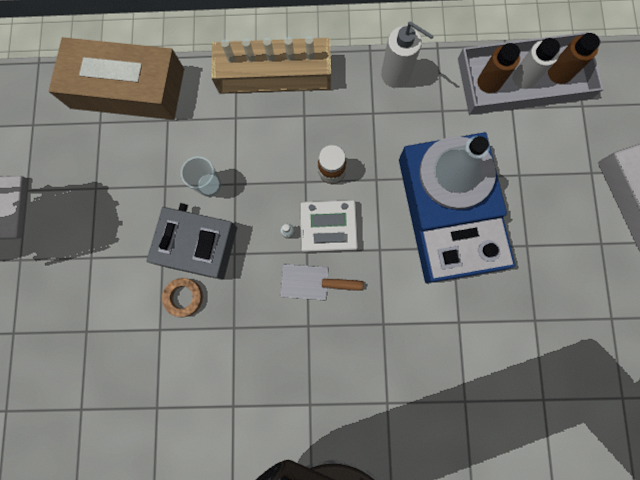

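View pics/side0.png

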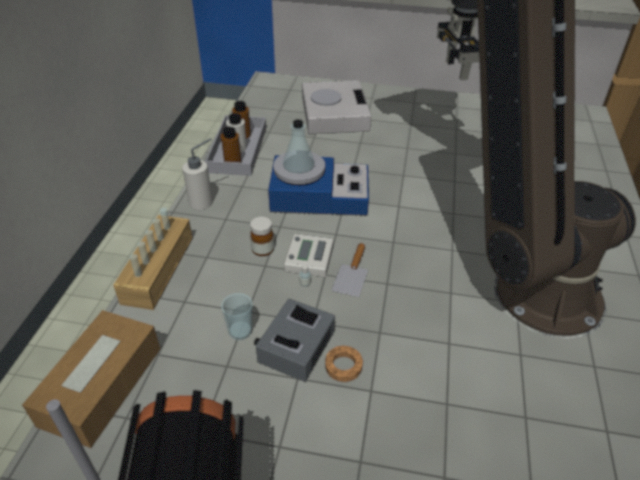

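The top view shows the stir key near (489,250), the heat key (450,257), the lamp rocker (206,244), the fan rocker (168,236) and the timer bar (328,238). The side view shows the same items: stir key about (354,170), lamp rocker (305,315), timer bar (318,250). Next I'll measure by masks.

```bash
python3 - <<'E'
from h import *
C={n:pickle.load(open(n+'.pkl','rb')) for n in('top','side')}
def blobs(n,box,f,amin,z,tag):
    c=C[n];x0,y0,x1,y1=box;im=c['frame'][y0:y1,x0:x1].astype(int);P=pts(c)[y0:y1,x0:x1]
    m=f(im).astype(np.uint8);k,l,s,ce=cv2.connectedComponentsWithStats(m)
    for i in range(1,k):
        if s[i,4]<amin: continue
        q=l==i;cn=cv2.findContours(q.astype(np.uint8),0,2)[0][0]
        (cx,cy),wh,a=cv2.minAreaRect(cn);bc=plane(c,cv2.boxPoints(((cx,cy),wh,a))+[x0,y0],z)
        print(tag,n,'px',(ce[i]+[x0,y0]).round(1),'A',s[i,4],'ray',plane(c,[cx+x0,cy+y0],z)[0].round(4),'depth med',np.median(P[q],0).round(4),'zq',np.percentile(P[q][:,2],[10,90]).round(4))
        print('   corners',bc[:,:2].round(4).tolist())
dark=lambda im:im.max(2)<45
blue=lambda im:(im[...,0]>im[...,2]+45)
white=lambda im:im.min(2)>175
blobs('top',(425,225,520,275),dark,40,.075,'key')
blobs('side',(330,160,372,200),dark,20,.075,'key')
blobs('top',(150,215,230,270),dark,60,.07,'rock')
blobs('side',(265,295,330,355),dark,40,.07,'rock')
g=lambda im:(im.max(2)<150)
blobs('top',(308,208,350,245),g,20,.038,'timer')
blobs('top',(290,190,365,255),lambda im:im.min(2)>190,200,.028,'case')
blobs('side',(292,238,328,268),g,20,.038,'timer')
blobs('top',(395,125,520,285),white,1000,.061,'panel')
for n,b in(('top',(400,190,540,290)),('top',(140,190,370,290)),('side',(240,140,400,380))):
    i=C[n]['frame'][b[1]:b[3],b[0]:b[2]]
    s=4 if n=='top' and b[0]>300 else 3 if n=='top' else 2
    cv2.imwrite(f'pics/crop_{n}_{b[0]}.png',cv2.resize(i,None,fx=s,fy=s,interpolation=2))
E
```

```text
key top px [464.2 233.6] A 217 ray [ 0.5262 -0.2555  0.075 ] depth med [ 0.5286 -0.2584  0.0632] zq [0.0612 0.0649]
   corners [[0.5309, -0.2309], [0.5376, -0.2788], [0.5215, -0.28], [0.5149, -0.2323]]
key top px [490.2 249.7] A 161 ray [ 0.496  -0.2991  0.075 ] depth med [ 0.4954 -0.2996  0.0751] zq [0.0725 0.0771]
   corners [[0.5083, -0.2876], [0.5076, -0.3128], [0.4838, -0.3105], [0.4845, -0.2854]]
key top px [450.5 256.6] A 176 ray [ 0.4846 -0.2267  0.075 ] depth med [ 0.4844 -0.2269  0.0752] zq [0.0729 0.0773]
   corners [[0.4939, -0.2126], [0.4983, -0.238], [0.4754, -0.2407], [0.471, -0.2154]]
key side px [354.4 169.4] A 32 ray [ 0.4942 -0.2959  0.075 ] depth med [ 0.4934 -0.2971  0.0754] zq [0.0728 0.0774]
   corners [[0.5039, -0.3058], [0.488, -0.3092], [0.4847, -0.2861], [0.5004, -0.2828]]
key side px [339.9 178.9] A 25 ray [ 0.5252 -0.2453  0.075 ] depth med [ 0.5264 -0.2611  0.0635] zq [0.0602 0.0647]
   corners [[0.5321, -0.2622], [0.5243, -0.2638], [0.5184, -0.2287], [0.5261, -0.2271]]
key side px [354.4 185.6] A 35 ray [ 0.4824 -0.2251  0.075 ] depth med [ 0.4824 -0.22
[... 1609 characters left out ...]

   corners [[0.5427, 0.0232], [0.5435, -0.0425], [0.5232, -0.0426], [0.5223, 0.0228]]
case top px [322.5 230.5] A 846 ray [ 0.5596 -0.0053  0.028 ] depth med [0.5476 0.0141 0.0287] zq [0.0266 0.0306]
   corners [[0.6056, 0.0472], [0.6063, -0.0569], [0.5145, -0.0567], [0.5136, 0.0454]]
timer side px [304.5 249.8] A 229 ray [5.664e-01 1.000e-04 3.800e-02] depth med [ 0.5681 -0.008   0.0301] zq [0.0279 0.0327]
   corners [[0.5788, 0.0333], [0.5808, -0.0399], [0.5536, -0.0344], [0.5527, 0.0382]]
timer side px [319.6 250.3] A 181 ray [ 0.5312 -0.0046  0.038 ] depth med [ 0.5311 -0.0058  0.0377] zq [0.0291 0.0405]
   corners [[0.541, 0.0287], [0.5431, -0.0425], [0.5211, -0.039], [0.5198, 0.0317]]
```

View pics/crop_top_140.png

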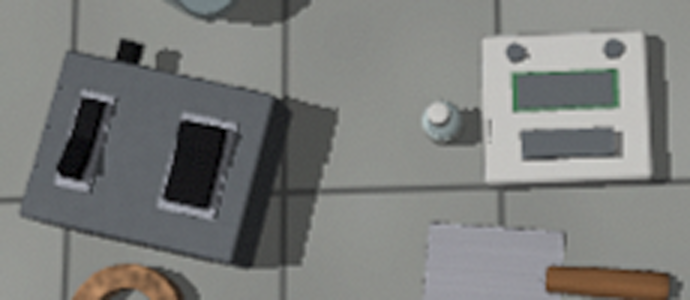

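View pics/crop_top_400.png

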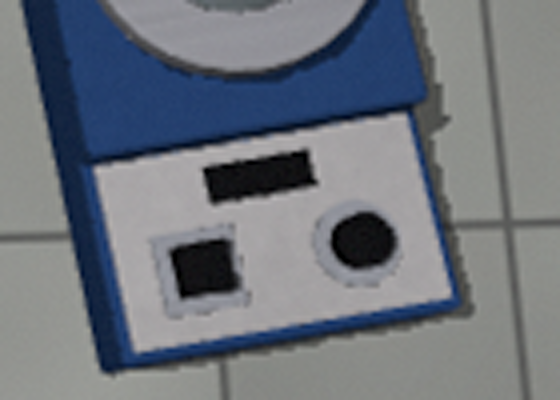

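The crops confirm it: the lamp rocker's far half is raised and the fan rocker's near half is raised. The round key is at about (490,250) and the bar at (329,238). Both views agree within about 3 mm. I'll write a helper that converts a target into tool units.

```bash
cat > go.py <<'E'
import sys,numpy as np
from plant import r
x,y,z,yaw=map(float,sys.argv[1:5]);s=r.get_state()
from scipy.spatial.transform import Rotation as R
Rc=R.from_euler('xyz',s['eef_rot'],degrees=True);Rt=R.from_euler('xyz',[180,0,yaw],degrees=True)
print('t',s['time_s'],'tcp',s['tcp_pos'].round(4),s['eef_rot'].round(2),'F',s['contact_force'].round(2),'w',s['gripper_width'])
print('turn units',((Rc.inv()*Rt).as_rotvec(degrees=True)/4).round(3),'then shift units',(Rt.inv().apply(np.array([x,y,z])-s['tcp_pos'])/.02).round(3))
E
python3 go.py 0.495 -0.2985 0.21 -171.3
```

```text
t 0.1 tcp [ 0.2563 -0.624   0.2477] [ 1.7991e+02 -1.0000e-02 -1.5767e+02] F [-0.14 -0.33  0.09] w 0.08754894617042229
turn units [ 0.021 -0.004  3.407] then shift units [-14.257  14.282   1.886]
```

```bash
python3 -m pendant '[[[0,0,0,0,0,0.85,-1],[0,0,0,0,0,0.85,-1],[0,0,0,0,0,0.85,-1],[0,0,0,0,0,0.85,-1],[-0.9,0.9,0,0,0,0,-1],[-0.9,0.9,0,0,0,0,-1],[-0.9,0.9,0,0,0,0,-1],[-0.9,0.9,0,0,0,0,-1]]]' 20
python3 -m pendant '[[[-0.9,0.9,0,0,0,0,-1],[-0.9,0.9,0.1,0,0,0,-1],[-0.9,0.9,0.1,0,0,0,-1],[-0.9,0.9,0.1,0,0,0,-1],[-0.9,0.9,0.1,0,0,0,-1],[-0.9,0.9,0.2,0,0,0,-1],[-0.9,0.9,0.2,0,0,0,-1],[-0.9,0.9,0.2,0,0,0,-1]]]'
python3 go.py 0.495 -0.2985 0.21 -171.3
```

```text
time_s: 0.9
tcp_pos: [0.317, -0.5413, 0.248]
eef_rot: [180.0, -0.0, -171.3]
contact_force: [0.1, -0.4, -0.1]
gripper_width: 0.0297
gripper_force: 0.0
time_s: 1.7
tcp_pos: [0.4375, -0.377, 0.2281]
eef_rot: [180.0, -0.0, -171.3]
contact_force: [0.0, 0.1, -0.1]
gripper_width: 0.0001
gripper_force: 0.0
t 1.7 tcp [ 0.4375 -0.377   0.2281] [ 1.7997e+02 -3.0000e-02 -1.7127e+02] F [ 0.01  0.05 -0.14] w 9.678648314258992e-05
turn units [ 0.007 -0.006  0.007] then shift units [-3.437  3.445  0.904]
```

```bash
python3 -m pendant '[[[-0.9,0.9,0.2,0,0,0,-1],[-0.9,0.9,0.3,0,0,0,-1],[-0.9,0.9,0.3,0,0,0,-1],[-0.74,0.74,0.1,0,0,0,-1],[0,0,0,0,0,0,-1],[0,0,0,0,0,0,-1],[0,0,0,0,0,0,-1],[0,0,0,0,0,0,-1]]]'
cat >> h.py <<'E'
def wsnap(f):
    c=snap('wrist');s=c['state']
    from scipy.spatial.transform import Rotation as R
    T=np.eye(4);T[:3,:3]=R.from_euler('xyz',s['eef_rot'],degrees=True).as_matrix();T[:3,3]=s['tcp_pos']
    c['extrinsics']=np.linalg.inv(T@np.array(c['hand_eye']))
    pickle.dump(c,open('wrist.pkl','wb'));cv2.imwrite(f,c['frame']);return c
def rep(c,m,z,amin=100):
    P=pts(c);k,l,s,ce=cv2.connectedComponentsWithStats(m.astype(np.uint8))
    for i in range(1,k):
        if s[i,4]<amin:continue
        q=l==i;cn=cv2.findContours(q.astype(np.uint8),0,2)[0][0];b=cv2.minAreaRect(cn)
        print('px',ce[i].round(0),'bb',s[i,:4],'A',s[i,4],'ray',plane(c,b[0],z)[0][:2].round(4),'dep',np.median(P[q],0).round(4),'corn',plane(c,cv2.boxPoints(b),z)[:,:2].round(3).tolist())
E
python3 go.py 0.495 -0.2985 0.127 -171.3
python3 - <<'E'
from h import *
c=wsnap('pics/w1.png');print(c['camera_matrix'][0],np.array(c['hand_eye']).round(3))
rep(c,c['frame'].max(2)<45,.075,400)
E
```

```text
time_s: 2.5
tcp_pos: [0.4943, -0.3002, 0.2106]
eef_rot: [-180.0, 0.0, -171.3]
contact_force: [0.7, -0.5, -0.3]
gripper_width: 0.0008
gripper_force: 0.0
t 2.5 tcp [ 0.4943 -0.3002  0.2106] [-180.      0.   -171.32] F [ 0.67 -0.49 -0.29] w 0.0007658515657085275
turn units [-0.     0.001 -0.004] then shift units [-0.047  0.078  4.182]
[429.71023388   0.         324.49990549] [[ 0.     0.965  0.262  0.07 ]
 [ 1.    -0.     0.     0.   ]
 [ 0.     0.262 -0.965 -0.137]
 [ 0.     0.     0.     1.   ]]
px [221. 341.] bb [130 279 178 122] A 19934 ray [ 0.5803 -0.3622] dep [ 0.4642 -0.3235  0.2792] corn [[0.544, -0.425], [0.526, -0.307], [0.619, -0.294], [0.639, -0.422]]
px [428. 343.] bb [343 282 176 113] A 16962 ray [ 0.5573 -0.2151] dep [ 0.4588 -0.2867  0.2793] corn [[0.61, -0.269], [0.525, -0.282], [0.508, -0.165], [0.593, -0.143]]
px [317. 381.] bb [312 363  12  37] A 408 ray [ 0.6026 -0.2887] dep [ 0.4976 -0.3018  0.236 ] corn [[0.589, -0.295], [0.588, -0.287], [0.617, -0.282], [0.618, -0.29]]
px [339. 441.] bb [  0 415 640  65] A 33082 ray [ 0.6585 -0.2788] dep [ 0.4689 -0.2999  0.2945] corn [[0.666, -0.517], [0.595, -0.049], [0.65, -0.03], [0.725, -0.519]]
```

View pics/w1.png

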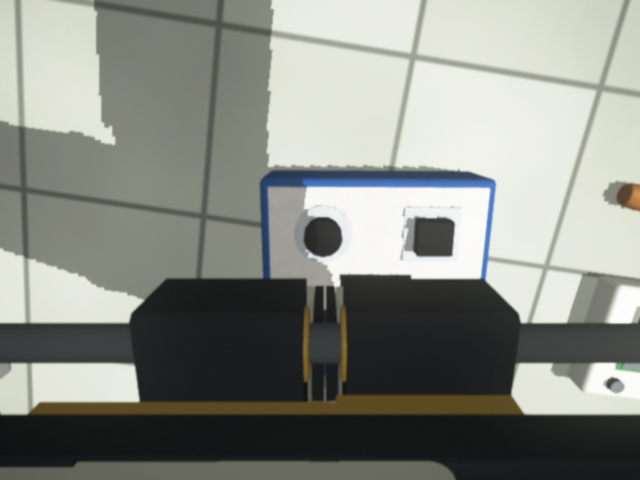

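The wrist view shows the round key at (323,236) and the square key at (434,237), with the closed fingers near (325,385).

```bash
python3 - <<'E'
from h import *
c=pickle.load(open('wrist.pkl','rb'));m=c['frame'].max(2)<75;m[270:]=0
m[:200]=0;m[:,:290]=0;m[:,470:]=0
rep(c,m,.075,200)
E
```

```text
px [322. 236.] bb [304 218  37  38] A 1109 ray [ 0.4955 -0.3016] dep [ 0.4949 -0.3016  0.0762] corn [[0.485, -0.315], [0.481, -0.292], [0.506, -0.288], [0.51, -0.312]]
px [433. 237.] bb [414 219  39  36] A 1316 ray [ 0.4844 -0.2296] dep [ 0.4842 -0.2299  0.0761] corn [[0.475, -0.244], [0.471, -0.22], [0.494, -0.215], [0.498, -0.239]]
```

```bash
python3 -m pendant '[[[0,0,0.9,0,0,0,-1],[0,0,0.9,0,0,0,-1],[0,0,0.9,0,0,0,-1],[0,0,0.9,0,0,0,-1],[0,0,0.9,0,0,0,-1],[0,0,0.5,0,0,0,-1],[0,0,0,0,0,0,-1],[0,0,0,0,0,0,-1]]]'
python3 -m pendant '[[[0,0,0.1,0,0,0,-1],[0,0,0.1,0,0,0,-1],[0,0,0.1,0,0,0,-1],[0,0,0.1,0,0,0,-1],[0,0,0.1,0,0,0,-1],[0,0,0,0,0,0,-1],[0,0,0,0,0,0,-1],[0,0,0,0,0,0,-1]]]'
```

```text
time_s: 3.35
tcp_pos: [0.4949, -0.3, 0.1111]
eef_rot: [-180.0, 0.0, -171.3]
contact_force: [0.2, -0.3, -0.3]
gripper_width: 0.0005
gripper_force: 0.0
time_s: 4.15
tcp_pos: [0.4948, -0.2996, 0.1006]
eef_rot: [-180.0, 0.0, -171.3]
contact_force: [0.1, 0.7, 0.1]
gripper_width: 0.0007
gripper_force: 0.0
```

```bash
python3 -m pendant '[[[0,0,0.1,0,0,0,-1],[0,0,0.1,0,0,0,-1],[0,0,0.1,0,0,0,-1],[0,0,0.05,0,0,0,-1],[0,0,0,0,0,0,-1],[0,0,0,0,0,0,-1],[0,0,0,0,0,0,-1],[0,0,0,0,0,0,-1]]]'
python3 -m pendant '[[[0,0,0.05,0,0,0,-1],[0,0,0.05,0,0,0,-1],[0,0,0,0,0,0,-1],[0,0,0,0,0,0,-1],[0,0,0,0,0,0,-1],[0,0,0,0,0,0,-1],[0,0,0,0,0,0,-1],[0,0,0,0,0,0,-1]]]'
```

```text
time_s: 4.95
tcp_pos: [0.4949, -0.2996, 0.0937]
eef_rot: [-180.0, 0.0, -171.3]
contact_force: [0.2, 1.1, 2.5]
gripper_width: 0.0004
gripper_force: 1.3
time_s: 5.75
tcp_pos: [0.4948, -0.2996, 0.0916]
eef_rot: [-180.0, 0.0, -171.3]
contact_force: [-0.1, 0.0, 3.4]
gripper_width: -0.0002
gripper_force: 1.8
```

```bash
python3 -m pendant '[[[0,0,0.05,0,0,0,-1],[0,0,0.05,0,0,0,-1],[0,0,0.05,0,0,0,-1],[0,0,0,0,0,0,-1],[0,0,0,0,0,0,-1],[0,0,0,0,0,0,-1],[0,0,0,0,0,0,-1],[0,0,0,0,0,0,-1]]]'
```

```text
time_s: 6.55
tcp_pos: [0.4949, -0.2997, 0.0908]
eef_rot: [-179.9, 0.1, -171.2]
contact_force: [-5.6, 5.8, 22.8]
gripper_width: 0.0008
gripper_force: 11.6
```

The key bottomed out, with force rising to 23 N. Now releasing it and going to the rocker.

```bash
python3 -m pendant '[[[0,0,-0.3,0,0,0,-1],[0,0,-0.7,0,0,0,-1],[0,0,-1,0,0,0,-1],[0,0,-1,0,0,0,-1],[0,0,-1,0,0,0,-1],[0,0,-1,0,0,0,-1],[0,0,-0.5,0,0,0,-1],[0,0,0,0,0,0,-1]]]'
python3 go.py 0.539 0.219 0.20 165.8
```

```text
time_s: 7.35
tcp_pos: [0.4951, -0.2997, 0.1994]
eef_rot: [-180.0, 0.1, -171.3]
contact_force: [0.5, 0.7, -0.3]
gripper_width: 0.0006
gripper_force: 0.0
t 7.35 tcp [ 0.4951 -0.2997  0.1994] [-1.7997e+02  9.0000e-02 -1.7127e+02] F [ 0.48  0.74 -0.32] w 0.0006045913657345764
turn units [-3.000e-03  2.400e-02  5.732e+00] then shift units [ 4.234 25.682 -0.03 ]
```

```bash
python3 -m pendant '[[[0,1,0,0,0,0,-1],[0,1,0,0,0,0,-1],[0,1,0,0,0,0,-1],[0,1,0,0,0,0,-1],[0,1,0,0,0,0,-1],[0,1,0,0,0,0,-1],[0,1,0,0,0,0,-1],[0,1,0,0,0,0,-1]]]'
python3 -m pendant '[[[0,1,0,0,0,0.95,-1],[0,1,0,0,0,0.95,-1],[0,1,0,0,0,0.95,-1],[0,1,0,0,0,0.95,-1],[0,1,0,0,0,0.95,-1],[0,1,0,0,0,0.95,-1],[0,1,0,0,0,0,-1],[0,0,0,0,0,0,-1]]]'
python3 go.py 0.539 0.219 0.20 165.8
```

```text
time_s: 8.15
tcp_pos: [0.4694, -0.1406, 0.197]
eef_rot: [180.0, -0.1, -171.3]
contact_force: [0.2, 0.7, 0.3]
gripper_width: 0.0003
gripper_force: 0.0
time_s: 8.95
tcp_pos: [0.4767, -0.0014, 0.1972]
eef_rot: [-180.0, -0.1, 166.0]
contact_force: [-0.4, -0.2, -0.1]
gripper_width: 0.0005
gripper_force: 0.0
t 8.95 tcp [ 0.4767 -0.0014  0.1972] [-1.7996e+02 -9.0000e-02  1.6602e+02] F [-0.37 -0.22 -0.12] w 0.0005354877412662617
turn units [-0.011 -0.023  0.056] then shift units [-0.315 11.449 -0.139]
```

```bash
python3 -m pendant '[[[0,1,0,0,0,0,-1],[0,1,0,0,0,0,-1],[0,1,0,0,0,0,-1],[0,1,0,0,0,0,-1],[0,1,0,0,0,0,-1],[0,1,0,0,0,0,-1],[0,1,0,0,0,0,-1],[0,1,0,0,0,0,-1]]]'
python3 -m pendant '[[[0,1,0,0,0,0,-1],[-0.3,1,0,0,0,0,-1],[0,1,0,0,0,0,-1],[0,0.45,0,0,0,0,-1],[0,0,0,0,0,0,-1],[0,0,0,0,0,0,-1],[0,0,0,0,0,0,-1],[0,0,0,0,0,0,-1]]]'
python3 - <<'E'
from h import *
c=wsnap('pics/w2.png');print(c['state']['tcp_pos'])
m=c['frame'].max(2)<60;m[278:]=0
rep(c,m,.07,300)
E
```

```text
time_s: 9.75
tcp_pos: [0.5161, 0.1537, 0.1983]
eef_rot: [-180.0, -0.0, 165.9]
contact_force: [-0.5, -0.4, 0.8]
gripper_width: 0.0009
gripper_force: 0.0
time_s: 10.55
tcp_pos: [0.5382, 0.2172, 0.1988]
eef_rot: [180.0, 0.0, 165.9]
contact_force: [-0.2, 0.1, -0.1]
gripper_width: 0.0002
gripper_force: 0.0
[0.53820625 0.21721021 0.19880403]
px [329. 209.] bb [309 170  42  79] A 3283 ray [0.5208 0.2251] dep [0.5201 0.2253 0.0723] corn [[0.494, 0.219], [0.5, 0.243], [0.549, 0.232], [0.542, 0.206]]
px [446. 208.] bb [432 171  32  78] A 1789 ray [0.5389 0.296 ] dep [0.5371 0.2955 0.0722] corn [[0.56, 0.28], [0.513, 0.296], [0.518, 0.311], [0.567, 0.296]]
```

View pics/w2.png

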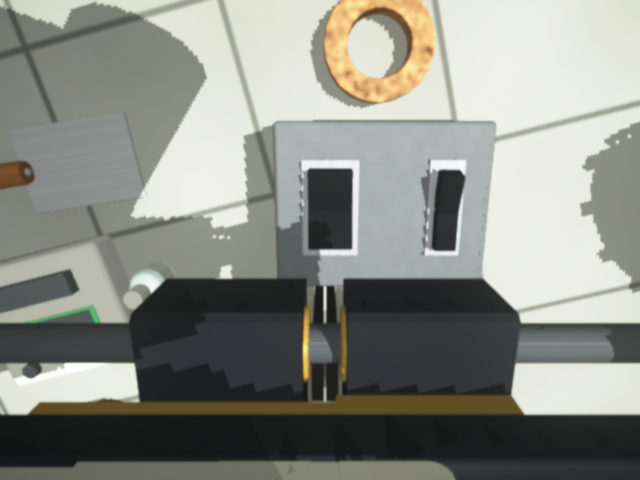

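The wide rocker is at (329,209) and the narrow one at (446,208). I'm over the far half, needing about +3 mm in tool y.

```bash
python3 -m pendant '[[[0,0.15,0.9,0,0,0,-1],[0,0,0.9,0,0,0,-1],[0,0,0.9,0,0,0,-1],[0,0,0.9,0,0,0,-1],[0,0,0.7,0,0,0,-1],[0,0,0.3,0,0,0,-1],[0,0,0,0,0,0,-1],[0,0,0,0,0,0,-1]]]'
python3 -m pendant '[[[0,0,0.1,0,0,0,-1],[0,0,0.1,0,0,0,-1],[0,0,0.1,0,0,0,-1],[0,0,0.1,0,0,0,-1],[0,0,0.1,0,0,0,-1],[0,0,0,0,0,0,-1],[0,0,0,0,0,0,-1],[0,0,0,0,0,0,-1]]]'
```

```text
time_s: 11.4
tcp_pos: [0.5395, 0.2208, 0.1072]
eef_rot: [180.0, 0.0, 165.9]
contact_force: [1.0, -0.5, -0.2]
gripper_width: 0.0007
gripper_force: 0.0
time_s: 12.2
tcp_pos: [0.5395, 0.221, 0.0969]
eef_rot: [180.0, 0.0, 165.9]
contact_force: [1.9, -0.3, 3.4]
gripper_width: 0.0005
gripper_force: 1.6
```

```bash
python3 -m pendant '[[[0,0,0.1,0,0,0,-1],[0,0,0.1,0,0,0,-1],[0,0,0.05,0,0,0,-1],[0,0,0,0,0,0,-1],[0,0,0,0,0,0,-1],[0,0,0,0,0,0,-1],[0,0,0,0,0,0,-1],[0,0,0,0,0,0,-1]]]'
python3 -m pendant '[[[0,0,0.05,0,0,0,-1],[0,0,0.05,0,0,0,-1],[0,0,0,0,0,0,-1],[0,0,0,0,0,0,-1],[0,0,0,0,0,0,-1],[0,0,0,0,0,0,-1],[0,0,0,0,0,0,-1],[0,0,0,0,0,0,-1]]]'
```

```text
time_s: 13.0
tcp_pos: [0.5395, 0.221, 0.0921]
eef_rot: [180.0, 0.1, 166.0]
contact_force: [2.2, -1.3, 8.0]
gripper_width: 0.0004
gripper_force: 4.0
time_s: 13.8
tcp_pos: [0.5396, 0.221, 0.0918]
eef_rot: [179.9, 0.1, 166.0]
contact_force: [-4.1, -2.4, 22.6]
gripper_width: 0.0005
gripper_force: 11.3
```

```bash
python3 -m pendant '[[[0,0,-0.3,0,0,0,-1],[0,0,-0.7,0,0,0,-1],[0,0,-1,0,0,0,-1],[0,0,-1,0,0,0,-1],[0,0,-1,0,0,0,-1],[0,0,-1,0,0,0,-1],[0,0,-0.5,0,0,0,-1],[0,0,0,0,0,0,-1]]]'
python3 go.py 0.532 -0.008 0.20 -179.5
python3 - <<'E'
from h import *
c=wsnap('pics/w3.png')
m=c['frame'].max(2)<60;m[278:]=0
n,l,s,ce=cv2.connectedComponentsWithStats(m.astype(np.uint8));P=pts(c)
for i in range(1,n):
    if s[i,4]<300:continue
    x,y,w,h=s[i,:4];q=l==i;v=np.mgrid[:480,:640][0]
    print(ce[i].round(),'z near->far',[np.median(P[q&(v>=y+h*k/6)&(v<y+h*(k+1)/6)][:,2]).round(4) for k in range(6)])
E
```

```text
time_s: 14.6
tcp_pos: [0.539, 0.221, 0.2001]
eef_rot: [179.9, 0.0, 165.9]
contact_force: [-0.3, -0.0, -0.7]
gripper_width: 0.0002
gripper_force: 0.0
t 14.6 tcp [0.539  0.221  0.2001] [1.7994e+02 1.0000e-02 1.6593e+02] F [-0.32 -0.02 -0.73] w 0.00023902558042228074
turn units [ 0.014  0.004 -3.642] then shift units [ 4.5000e-01 -1.1446e+01  5.0000e-03]
[323. 209.] z near->far [np.float64(0.0776), np.float64(0.0761), np.float64(0.0734), np.float64(0.0713), np.float64(0.0711), np.float64(0.0712)]
[439. 209.] z near->far [np.float64(0.0772), np.float64(0.0759), np.float64(0.0732), np.float64(0.0711), np.float64(0.0711), np.float64(0.0713)]
```

Depth now shows the lamp rocker in the same shape as the fan rocker, so both are on. On to the timer.

```bash
python3 -m pendant '[[[0,0,0,0,0,-0.91,-1],[0,0,0,0,0,-0.91,-1],[0,0,0,0,0,-0.91,-1],[0,0,0,0,0,-0.91,-1],[0.45,-1,0,0,0,0,-1],[0,-1,0,0,0,0,-1],[0,-1,0,0,0,0,-1],[0,-1,0,0,0,0,-1]]]'
python3 -m pendant '[[[0,-1,0,0,0,0,-1],[0,-1,0,0,0,0,-1],[0,-1,0,0,0,0,-1],[0,-1,0,0,0,0,-1],[0,-1,0,0,0,0,-1],[0,-1,0,0,0,0,-1],[0,-1,0,0,0,0,-1],[0,-0.45,0,0,0,0,-1]]]'
python3 -m pendant '[[[0,0,0.5,0,0,0,-1],[0,0,0.5,0,0,0,-1],[0,0,0.5,0,0,0,-1],[0,0,0.5,0,0,0,-1],[0,0,0,0,0,0,-1],[0,0,0,0,0,0,-1],[0,0,0,0,0,0,-1],[0,0,0,0,0,0,-1]]]'
python3 - <<'E'
from h import *
c=wsnap('pics/w4.png');print(c['state']['tcp_pos'],c['state']['eef_rot'])
m=(c['frame'].max(2)<130);m[278:]=0
rep(c,m,.038,300)
E
```

```text
time_s: 15.45
tcp_pos: [0.5303, 0.1391, 0.1985]
eef_rot: [-180.0, -0.1, -179.5]
contact_force: [0.7, 0.2, -0.5]
gripper_width: 0.0002
gripper_force: 0.0
time_s: 16.25
tcp_pos: [0.5313, -0.0104, 0.1986]
eef_rot: [-180.0, -0.1, -179.6]
contact_force: [0.4, 0.1, 0.0]
gripper_width: 0.0006
gripper_force: 0.0
time_s: 17.05
tcp_pos: [0.5324, -0.0081, 0.16]
eef_rot: [180.0, 0.0, -179.5]
contact_force: [-0.2, 0.1, 0.2]
gripper_width: 0.0002
gripper_force: 0.0
[ 0.53238965 -0.00813429  0.16003   ] [ 1.79988153e+02  4.98901715e-02 -1.79490699e+02]
px [110. 133.] bb [  0   0 332 278] A 28151 ray [ 0.4712 -0.1019] dep [ 0.4621 -0.1756  0.0145] corn [[0.399, -0.185], [0.397, -0.006], [0.557, -0.004], [0.559, -0.216]]
px [614. 208.] bb [566 126  74 152] A 7306 ray [0.5062 0.1614] dep [0.5153 0.1856 0.0077] corn [[0.462, 0.132], [0.462, 0.175], [0.555, 0.194], [0.555, 0.147]]
px [306. 240.] bb [279 227  93  30] A 1544 ray [ 0.5331 -0.0077] dep [ 0.532  -0.0202  0.0391] corn [[0.524, -0.036], [0.523, 0.021], [0.542, 0.021], [0.543, -0.037]]
```

View pics/w4.png

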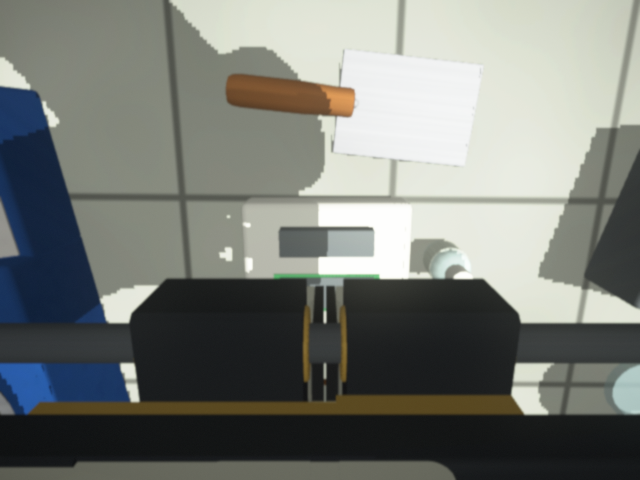

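The bar is at (326,242), which puts it at (0.533,-0.008), directly under the tool. The vial at (450,262) is clear.

```bash
python3 -m pendant '[[[0,0,0.9,0,0,0,-1],[0,0,0.9,0,0,0,-1],[0,0,0.9,0,0,0,-1],[0,0,0.9,0,0,0,-1],[0,0,0.7,0,0,0,-1],[0,0,0.3,0,0,0,-1],[0,0,0,0,0,0,-1],[0,0,0,0,0,0,-1]]]'
python3 -m pendant '[[[0,0,0.1,0,0,0,-1],[0,0,0.1,0,0,0,-1],[0,0,0.1,0,0,0,-1],[0,0,0.1,0,0,0,-1],[0,0,0,0,0,0,-1],[0,0,0,0,0,0,-1],[0,0,0,0,0,0,-1],[0,0,0,0,0,0,-1]]]'
python3 -m pendant '[[[0,0,0.1,0,0,0,-1],[0,0,0.05,0,0,0,-1],[0,0,0,0,0,0,-1],[0,0,0,0,0,0,-1],[0,0,0,0,0,0,-1],[0,0,0,0,0,0,-1],[0,0,0,0,0,0,-1],[0,0,0,0,0,0,-1]]]'
```

```text
time_s: 17.9
tcp_pos: [0.5326, -0.0082, 0.0682]
eef_rot: [180.0, 0.0, -179.5]
contact_force: [1.0, -0.0, -0.2]
gripper_width: 0.0004
gripper_force: 0.0
time_s: 18.7
tcp_pos: [0.5322, -0.0083, 0.0597]
eef_rot: [180.0, 0.0, -179.5]
contact_force: [-0.9, 0.0, 1.4]
gripper_width: 0.0002
gripper_force: 0.6
time_s: 19.5
tcp_pos: [0.5322, -0.0083, 0.0566]
eef_rot: [180.0, 0.0, -179.5]
contact_force: [0.7, -0.2, 3.6]
gripper_width: 0.0006
gripper_force: 1.5
```

```bash
python3 -m pendant '[[[0,0,0.05,0,0,0,-1],[0,0,0.05,0,0,0,-1],[0,0,0.05,0,0,0,-1],[0,0,0,0,0,0,-1],[0,0,0,0,0,0,-1],[0,0,0,0,0,0,-1],[0,0,0,0,0,0,-1],[0,0,0,0,0,0,-1]]]'
```

```text
time_s: 20.3
tcp_pos: [0.5323, -0.0083, 0.0549]
eef_rot: [-180.0, 0.0, -179.5]
contact_force: [-5.6, 0.3, 19.0]
gripper_width: 0.0003
gripper_force: 9.4
```

```bash
python3 -m pendant '[[[0,0,-0.2,0,0,0,-1],[0,0,-0.5,0,0,0,-1],[0,0,-1,0,0,0,-1],[0,0,-1,0,0,0,-1],[0,0,-1,0,0,0,-1],[0,0,-1,0,0,0,-1],[0,0,-1,0,0,0,-1],[0,0,-1,0,0,0,-1]]]'
python3 -m pendant '[[[1,0,-0.5,0,0,0,-1],[1,0,0,0,0,0,-1],[1,0,0,0,0,0,-1],[0.5,0,0,0,0,0,-1],[0,0,0,0,0,0,-1],[0,0,0,0,0,0,-1],[0,0,0,0,0,0,-1],[0,0,0,0,0,0,-1]]]'
python3 - <<'E'
from h import *
c=snap('side');o=cv2.imread('pics/side0.png');cv2.imwrite('pics/side1.png',c['frame']);print(c['state']['contact_force'])
w=wsnap('pics/w5.png');P=pts(w);print(w['state']['tcp_pos'])
m=(w['frame'].max(2)<130);m[278:]=0;rep(w,m,.038,300)
E
```

```text
time_s: 21.1
tcp_pos: [0.5315, -0.0085, 0.1884]
eef_rot: [-180.0, -0.1, -179.5]
contact_force: [0.6, 0.3, -0.6]
gripper_width: 0.0006
gripper_force: 0.0
time_s: 21.9
tcp_pos: [0.4626, -0.0089, 0.1973]
eef_rot: [-180.0, -0.0, -179.5]
contact_force: [-0.2, -0.1, 0.5]
gripper_width: 0.0
gripper_force: 0.0
[-0.24885977 -0.09807406  0.48640796]
[ 0.46251479 -0.00889216  0.1972803 ]
px [71. 24.] bb [  0   0 165  64] A 7322 ray [ 0.337  -0.1632] dep [ 0.3246 -0.1922  0.0014] corn [[0.319, -0.212], [0.319, -0.11], [0.355, -0.113], [0.356, -0.219]]
px [174. 113.] bb [ 33  39 248 232] A 4044 ray [ 0.3881 -0.1022] dep [ 0.3675 -0.1082  0.0014] corn [[0.367, -0.2], [0.297, -0.107], [0.41, -0.001], [0.497, -0.097]]
px [ 59. 226.] bb [  0 143 130 135] A 6143 ray [ 0.4573 -0.1991] dep [ 0.4611 -0.1888  0.0373] corn [[0.43, -0.257], [0.394, -0.211], [0.486, -0.138], [0.528, -0.186]]
px [262. 194.] bb [242 178  42  30] A 761 ray [ 0.4384 -0.0516] dep [ 0.4439 -0.0558  0.0186] corn [[0.447, -0.067], [0.428, -0.065], [0.43, -0.036], [0.449, -0.038]]
px [601. 252.] bb [531 219 109  59] A 3585 ray [0.4763 0.1784] dep [0.4811 0.1977 0.0284] corn [[0.455, 0.137], [0.455, 0.213], [0.498, 0.222], [0.499, 0.143]]
px [  6. 263.] bb [  0 244  18  34] A 406 ray [ 0.4895 -0.2376] dep [ 0.4823 -0.2162  0.0675] corn [[0.502, -0.246], [0.477, -0.241], [0.477, -0.229], [0.502, -0.234]]
```

View pics/side1.png

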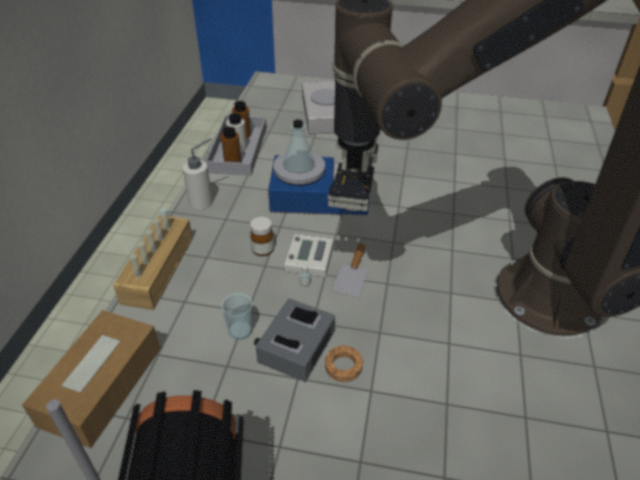

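The side view shows everything where it was: timer (310,253), vial (305,278), jar (261,236), beaker (238,315) and flask (298,150). Both rockers are on and the arm is clear.

```bash
python3 -c "
from plant import r
print(r.close_job())"
```

```text
the job is handed in; nothing more can be done
None
```

I pressed and released the stir key, switched the lamp rocker on, then pressed and released the timer bar, in that order, and handed the job in at about 22 s; the result wasn't reported, but the last view showed nothing disturbed and the arm clear.

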